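Shim up the overhanging arm of a bench stand

ROBOT

A 6-joint arm with a two-finger parallel gripper is mounted at the origin on a cart in front of the work surface, level with it; the furniture and walls round the work are solid. World frame = base frame: x ahead of the robot, y to its left, z up, the work surface at z = 0. Lengths are in m, angles in rad, forces in N, time in s.
With the tool pointing down it reaches from about 0.325 to 0.875 m from the base axis. Payload 4.4 kg.
Tool frame: the origin (TCP) lies between the finger pads; the fingertips stand 25 mm ahead of it and the grasp point (between the pads) lies 6 mm ahead of it; z points along the fingers, y is the line along which they close (so a half turn about z gives the same grasp; the last joint's range is limited). The gripper opens to 85 mm and grips with 20 to 120 N. Pads are 22 mm wide; open, the fingers measure 114 mm over their backs; the gripper's body (76 mm by 85 mm) begins 54 mm behind the grasp point. The pads swing forward as they close: fully open they stand 13 mm farther back than shut.
Start: joints at [1.149, 0.207, 1.542, -0, 1.393, -0.15], TCP at [0.154, 0.554, 0.256] pointing down, gripper open.
Joint ranges: [-2.73, 2.73], [-0.86, 2.22], [0.23, 2.46], [-1.11, 4.25], [0.08, 2.63], [-2.82, 2.82]. Speed limits (rad/s): [2.79, 2.79, 3.14, 3.14, 3.14, 3.14].

INTERFACE

Orientations are given as a unit quaternion [w, x, y, z].
In Python, from workcell import robot gives the robot as it stands. The module is installed in compiled form; this text tells all that it offers.
- The arm moves only by the tool play_rows, never from a script. Its argument "moves" is a list of rows, each a list of 7 numbers: the turn, a rotation vector about the world's x, y, z in rad, then the shift along the world's x, y, z in mm, then the closure, from 0 (fully open) to 1 (shut). In form: [[wx, wy, wz, dx, dy, dz, grip], ...]. A call has 1 to 20 rows; each row is the pose to reach, as a shift and turn from the pose commanded when the call began; what a row does not reach only later rows make up. A row lasts 1/8 s, in which the tool goes at most 62.5 mm and 10.7 degrees, less where a joint would pass 70% of its speed; a pose out of reach is approached as far as the arm can. A call with a gripper value outside its range is refused whole. The fingers move at their own pace and stop on an object; "squeeze" is the grip in N (left out, the last holds). Time passes only in rows, so rows that repeat a pose let the fingers close. It gives the time, the measured TCP pose, the force, the opening and the grip force at its end, in the units of the state.
- robot.observe(): the state, without advancing time (a new reading comes with each control period).
- robot.read_camera(name): name is "side" or "top" or "wrist"; returns a dict with "img" (400x640x3 uint8, red, green, blue), "mtx" (3x3 intrinsics, pixels), "cam_to_world" (4x4, takes a point from camera to world coordinates). Camera axes: x right, y up, looking along -z (the intrinsics and any distortion apply to the point x, -y, -z); pixel columns grow to the right and rows downward; lengths in m; the calibration is good to about 2 mm. A picture is of the moment at which its call begins. There is no depth.
- robot.sign_off(): hands the job in; it is judged then, once.
The state is a dict: "time": time; "joints": joint angles; "dq": joint speeds; "effort": joint torques, N m; "position": TCP position; "tool_rot": TCP orientation; "force": force on the tool from outside, world axes, zero at the start; "torque": the same for the moment, N m; "grip_width": finger opening in m; "grip_force": force on a finger pad.
Only numpy, scipy, OpenCV 4.12 (cv2) and the standard library are available. Lean on these libraries where they do the work, as an engineer would, in place of code of your own. Each camera call takes 0.05 s, during which the arm holds its last target. There are 200 camera calls.

TASK

The arm of the small stand overhangs a round riser, and its spring-loaded foot hangs clear above it. Fill the gap with the flat metal plates: slide them in flat beneath the foot one at a time, each lengthwise in line with the arm, on top of the one before and pushed back until its end meets the stand's upright, and stop when the top plate is snug, lifting the foot a little against its spring. Force nothing, leave any plate that is not needed lying flat on the bench, and leave the other things where they are.

Things in the scene. Friction and masses are not known exactly. Their poses are not given: they have to be found in the camera images.
- stand: Fixed aluminium stand. Origin: on the bench below the foot's axis; +x level, from the foot to the upright (26 x 50 x 142 mm, front face at x = 22 mm; steel base behind it); z up. The arm, 36 mm wide, reaches from the upright to x = -21 mm, 77 to 103 mm above the bench. Riser under the foot centred at x = -35 mm, y = 0. Plates slide in along +x; one fully home has its origin at x = -38 mm, y = 0.
- foot (a joint): Height (m) by which the foot is lifted off its rest position: 0 hanging free, at most 0.007 (hard stop). The spring needs about 1.3 N to start and 0.3 N more per mm. The right number of plates lifts it about 2 to 3 mm; one more plate does not go in.
- foot_tip (a point): Lowest point of the steel foot, a shallow dome 32 mm across (its rim is 5 mm higher than its tip, so a plate's edge pushed level under it lifts it). Hanging free the tip is 47.5 mm above the bench.
- stop_face (a point): Point on the front face of the upright that the plates' ends meet, in line with the foot.
- riser_low: Solid aluminium disc, 90 mm across and 20 mm high, fixed. Origin: centre of its underside. Either this or riser_high is under the foot; the other one stands apart at the back and is not used.
- riser_high: The same, but 30 mm high.
- plate_1: Loose flat aluminium plate 120 x 40 x 10 mm, about 90 g, one of three alike, lying flat on the bench. Origin: centre of its underside; x along its length, y across its 40 mm width, z up; the two ends are alike.
- plate_2: Loose flat aluminium plate 120 x 40 x 10 mm, about 90 g, one of three alike, lying flat on the bench. Origin: centre of its underside; x along its length, y across its 40 mm width, z up; the two ends are alike.
- plate_3: Loose flat aluminium plate 120 x 40 x 10 mm, about 90 g, one of three alike, lying flat on the bench. Origin: centre of its underside; x along its length, y across its 40 mm width, z up; the two ends are alike.
- petri: Bystander: round shallow dish 61 mm across, 16 mm high. Origin: centre of its underside.
- swab_box: Bystander: white carton 54 x 67 x 60 mm. Origin: centre of its underside.
- oil_bottle: Bystander: small white bottle with a screw cap, 26 mm across, 59 mm high. Origin: centre of its underside.

How it is judged:
On the way, in this order (a step that is already met when the one before it is completed fails the run):
1. one plate lies home on the riser beneath the foot, let go, the other two flat on the bench (contact force between the fingers and plate_1 below 0.3 N and contact force between the fingers and plate_2 below 0.3 N and contact force between the fingers and plate_3 below 0.3 N and (((x of plate_1 in the frame of stand between -0.046 and -0.03 m and y of plate_1 in the frame of stand between -0.01 and 0.01 m and angle between the x axis of plate_1 and the x axis of stand, either way round below 0.12 rad and height (world z) of plate_1 above 0.016 m and angle between plate_1's own z axis and vertical below 0.05 rad) and (height (world z) of plate_2 below 0.006 m and angle between plate_2's own z axis and vertical below 0.05 rad) and (height (world z) of plate_3 below 0.006 m and angle between plate_3's own z axis and vertical below 0.05 rad)) or ((height (world z) of plate_1 below 0.006 m and angle between plate_1's own z axis and vertical below 0.05 rad) and (x of plate_2 in the frame of stand between -0.046 and -0.03 m and y of plate_2 in the frame of stand between -0.01 and 0.01 m and angle between the x axis of plate_2 and the x axis of stand, either way round below 0.12 rad and height (world z) of plate_2 above 0.016 m and angle between plate_2's own z axis and vertical below 0.05 rad) and (height (world z) of plate_3 below 0.006 m and angle between plate_3's own z axis and vertical below 0.05 rad)) or ((height (world z) of plate_1 below 0.006 m and angle between plate_1's own z axis and vertical below 0.05 rad) and (height (world z) of plate_2 below 0.006 m and angle between plate_2's own z axis and vertical below 0.05 rad) and (x of plate_3 in the frame of stand between -0.046 and -0.03 m and y of plate_3 in the frame of stand between -0.01 and 0.01 m and angle between the x axis of plate_3 and the x axis of stand, either way round below 0.12 rad and height (world z) of plate_3 above 0.016 m and angle between plate_3's own z axis and vertical below 0.05 rad)))), for 0.2 s.
2. a second plate lies home on the first, let go, the third flat on the bench (contact force between the fingers and plate_1 below 0.3 N and contact force between the fingers and plate_2 below 0.3 N and contact force between the fingers and plate_3 below 0.3 N and (((x of plate_1 in the frame of stand between -0.046 and -0.03 m and y of plate_1 in the frame of stand between -0.01 and 0.01 m and angle between the x axis of plate_1 and the x axis of stand, either way round below 0.12 rad and height (world z) of plate_1 above 0.016 m and angle between plate_1's own z axis and vertical below 0.05 rad) and (x of plate_2 in the frame of stand between -0.046 and -0.03 m and y of plate_2 in the frame of stand between -0.01 and 0.01 m and angle between the x axis of plate_2 and the x axis of stand, either way round below 0.12 rad and height (world z) of plate_2 above 0.016 m and angle between plate_2's own z axis and vertical below 0.05 rad) and (height (world z) of plate_3 below 0.006 m and angle between plate_3's own z axis and vertical below 0.05 rad)) or ((x of plate_1 in the frame of stand between -0.046 and -0.03 m and y of plate_1 in the frame of stand between -0.01 and 0.01 m and angle between the x axis of plate_1 and the x axis of stand, either way round below 0.12 rad and height (world z) of plate_1 above 0.016 m and angle between plate_1's own z axis and vertical below 0.05 rad) and (height (world z) of plate_2 below 0.006 m and angle between plate_2's own z axis and vertical below 0.05 rad) and (x of plate_3 in the frame of stand between -0.046 and -0.03 m and y of plate_3 in the frame of stand between -0.01 and 0.01 m and angle between the x axis of plate_3 and the x axis of stand, either way round below 0.12 rad and height (world z) of plate_3 above 0.016 m and angle between plate_3's own z axis and vertical below 0.05 rad)) or ((height (world z) of plate_1 below 0.006 m and angle between plate_1's own z axis and vertical below 0.05 rad) and (x of plate_2 in the frame of stand between -0.046 and -0.03 m and y of plate_2 in the frame of stand between -0.01 and 0.01 m and angle between the x axis of plate_2 and the x axis of stand, either way round below 0.12 rad and height (world z) of plate_2 above 0.016 m and angle between plate_2's own z axis and vertical below 0.05 rad) and (x of plate_3 in the frame of stand between -0.046 and -0.03 m and y of plate_3 in the frame of stand between -0.01 and 0.01 m and angle between the x axis of plate_3 and the x axis of stand, either way round below 0.12 rad and height (world z) of plate_3 above 0.016 m and angle between plate_3's own z axis and vertical below 0.05 rad)))), for 0.2 s.
At the end, for the whole second after the job is handed in: The foot rests on the stacked plates, lifted 0.8 to 6.2 mm. Every plate is at rest, and either home on the riser (flat within 0.05 rad, in line with the arm within 0.12 rad and 10 mm sideways, its end within 8 mm of the upright) or lying flat on the bench (value of joint foot between 0.0008 and 0.0062 m and ((x of plate_1 in the frame of stand between -0.046 and -0.03 m and y of plate_1 in the frame of stand between -0.01 and 0.01 m and angle between the x axis of plate_1 and the x axis of stand, either way round below 0.12 rad and height (world z) of plate_1 above 0.016 m and angle between plate_1's own z axis and vertical below 0.05 rad) or (height (world z) of plate_1 below 0.006 m and angle between plate_1's own z axis and vertical below 0.05 rad)) and ((x of plate_2 in the frame of stand between -0.046 and -0.03 m and y of plate_2 in the frame of stand between -0.01 and 0.01 m and angle between the x axis of plate_2 and the x axis of stand, either way round below 0.12 rad and height (world z) of plate_2 above 0.016 m and angle between plate_2's own z axis and vertical below 0.05 rad) or (height (world z) of plate_2 below 0.006 m and angle between plate_2's own z axis and vertical below 0.05 rad)) and ((x of plate_3 in the frame of stand between -0.046 and -0.03 m and y of plate_3 in the frame of stand between -0.01 and 0.01 m and angle between the x axis of plate_3 and the x axis of stand, either way round below 0.12 rad and height (world z) of plate_3 above 0.016 m and angle between plate_3's own z axis and vertical below 0.05 rad) or (height (world z) of plate_3 below 0.006 m and angle between plate_3's own z axis and vertical below 0.05 rad)) and linear speed of each of plate_1, plate_2, plate_3 below 0.02 m/s); the robot touches nothing.
It fails at once if the stand or its foot is pushed with more than 40 N (contact force between anything else and stand above 40 N).
It fails at once if the petri is moved by more than 30 mm (distance of petri from where it was at the start of the episode above 0.03 m).
It fails at once if the swab_box is moved by more than 30 mm (distance of swab_box from where it was at the start of the episode above 0.03 m).
It fails at once if the oil_bottle is moved by more than 30 mm (distance of oil_bottle from where it was at the start of the episode above 0.03 m).
It also fails if it takes over 64 s, if anything falls off the work surface, if the arm or the gripper's body presses on something with over 40 N, if the wrist force passes 120 N, or if a joint passes its speed limit or range.

## Working session

There is one attempt and no reset: what is moved stays moved. The work goes in short steps, Python scripts to look and compute and a tool call to move; the robot and the scene stay as the last step left them, time stands still between calls to the robot, and variables do not carry over. Pictures are saved under pics/ and viewed, at most 10 in all, crops included, and the job is handed in when it is done.

Besides the shell and the picture viewer there is one more tool, called by a JSON object that holds its "api" and its "payload". play_rows: Moves the arm, as the interface text tells. Its arguments: {"type":"object","properties":{"moves":{"type":"array","items":{"type":"array","items":{"type":"number"}}},"squeeze":{"type":"number"}},"required":["moves"]}

```bash
mkdir -p pics; cat > h.py <<'E'
import numpy as np, cv2
from workcell import robot
def shot(n,f):
    c=robot.read_camera(n); cv2.imwrite('pics/'+f,c['img'][:,:,::-1]); np.savez('pics/'+f+'.npz',**{k:c[k] for k in('img','mtx','cam_to_world')}); return c
def cast(c,uv,z):
    K=c['mtx'];T=c['cam_to_world'];uv=np.atleast_2d(np.array(uv,float))
    d=np.c_[(uv[:,0]-K[0,2])/K[0,0],-(uv[:,1]-K[1,2])/K[1,1],-np.ones(len(uv))]@T[:3,:3].T
    o=T[:3,3]; return o+d*((z-o[2])/d[:,2])[:,None]
def proj(c,p):
    K=c['mtx'];T=c['cam_to_world'];q=(np.atleast_2d(p)-T[:3,3])@T[:3,:3]
    return np.c_[K[0,0]*q[:,0]/-q[:,2]+K[0,2],K[1,1]*-q[:,1]/-q[:,2]+K[1,2]]
E
python3 - <<'E'
from h import *
for n in('top','side'):
    c=shot(n,n+'0.png');print(n,list(c),c['mtx'],c['cam_to_world'])
print(robot.observe())
E
```

```text
top ['img', 'mtx', 'cam_to_world'] [[494.68688424   0.         323.68190081]
 [  0.         494.68688424 202.8291739 ]
 [  0.           0.           1.        ]] [[-0.01031894  0.99764839 -0.06775848  0.46628599]
 [-0.99923472 -0.01284465 -0.03694585 -0.24885301]
 [-0.03772931  0.06732538  0.99701745  0.94431613]
 [ 0.          0.          0.          1.        ]]
side ['img', 'mtx', 'cam_to_world'] [[416.82332475   0.         316.02070507]
 [  0.         416.82332475 198.15425724]
 [  0.           0.           1.        ]] [[-0.92839843  0.19131441 -0.31855163  0.21693767]
 [-0.37147137 -0.45652968  0.80844893  0.47866278]
 [ 0.00923966  0.86889553  0.49490927  0.48011977]
 [ 0.          0.          0.          1.        ]]
{'time': 0.1, 'joints': array([ 1.14949954e+00,  2.07368411e-01,  1.54283093e+00, -4.06600641e-06,
        1.39350014e+00, -1.50503945e-01]), 'dq': array([-0.00021067, -0.00248494, -0.00369993,  0.00060396,  0.00087687,
       -0.00058209]), 'effort': array([-6.50033835e-04, -3.84088111e+01, -2.92552543e+01, -2.18738901e-04,
        4.83308177e-03,  1.00406015e-05]), 'position': array([0.15355944, 0.55345191, 0.25521332]), 'tool_rot': array([-2.95165325e-04,  1.34982683e-01,  9.90847398e-01, -1.01121681e-03]), 'force': array([-0.42106264, -0.52356298, -0.35319831]), 'torque': array([-0.01019473, -0.02183204,  0.00067245]), 'grip_force': 0.0, 'grip_width': 0.08572066326853521}
```

View pics/top0.png

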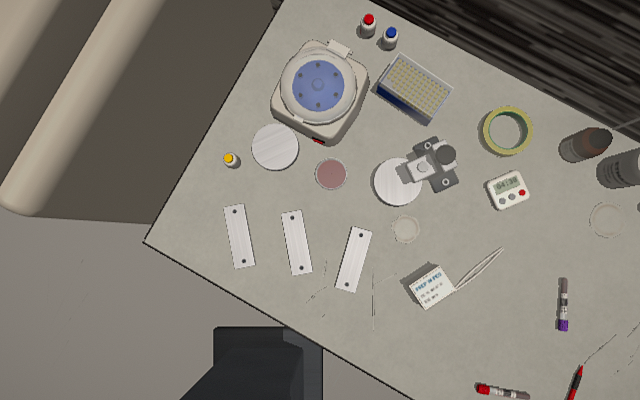

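View pics/side0.png

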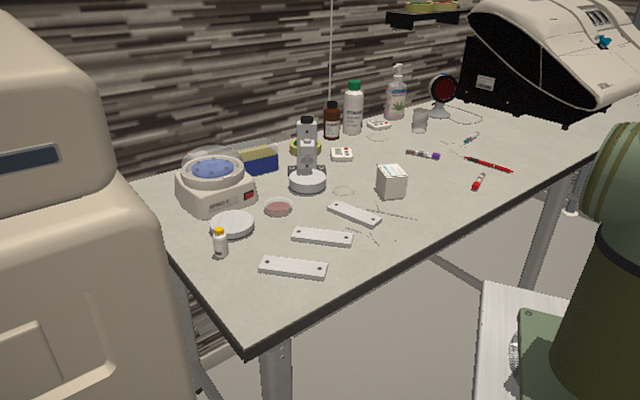

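The top view shows three plates at about (239,236), (297,242) and (353,259). The used riser is at (398,182), its upright at (432,163), the spare riser at (275,147) and the petri at (331,174). In the side view the used riser is at (308,182) and the spare at (232,222).

```bash
python3 - <<'E'
from h import *
c=np.load('pics/top0.png.npz');s=np.load('pics/side0.png.npz')
g=cv2.cvtColor(c['img'],cv2.COLOR_RGB2GRAY)
print('bench',g[300,250:260],'plate',g[240,236:242],'riser',g[190,390:396])
m=((g>205)*255).astype('uint8'); m=cv2.morphologyEx(m,cv2.MORPH_CLOSE,np.ones((3,3)))
for k in cv2.findContours(m,cv2.RETR_EXTERNAL,cv2.CHAIN_APPROX_NONE)[0]:
    if cv2.contourArea(k)<300: continue
    (u,v),w,a=cv2.minAreaRect(k)
    if not(200<u<420 and 100<v<310):continue
    p=cast(c,cv2.boxPoints(((u,v),w,a)),.01)[:,:2]
    L=sorted([(np.linalg.norm(p[1]-p[0]),*(p[1]-p[0])),(np.linalg.norm(p[2]-p[1]),*(p[2]-p[1]))])
    print((round(u),round(v)),'ctr',p.mean(0).round(4),'size',L[1][0].round(4),L[0][0].round(4),'ang',round(np.degrees(np.arctan2(L[1][2],L[1][1]))%180,1),cv2.contourArea(k))
a=cv2.resize(c['img'][120:220,350:480],None,fx=6,fy=6,interpolation=cv2.INTER_CUBIC)
b=cv2.resize(s['img'][105:245,200:360],None,fx=5,fy=5,interpolation=cv2.INTER_CUBIC)[:600]
cv2.imwrite('pics/a.png',a[:,:,::-1]);cv2.imwrite('pics/b.png',b[:,:,::-1])
E
```

```text
bench [158 158 159 159 159 162 160 158 159 159] plate [196 196 196 203 202 196] riser [204 200 199 203 201 200]
(353, 259) ctr [ 0.4228 -0.2688] size 0.1164 0.0376 ang 163.3 1114.0
(300, 243) ctr [ 0.4546 -0.1687] size 0.1154 0.0352 ang 3.8 564.5
```

View pics/a.png

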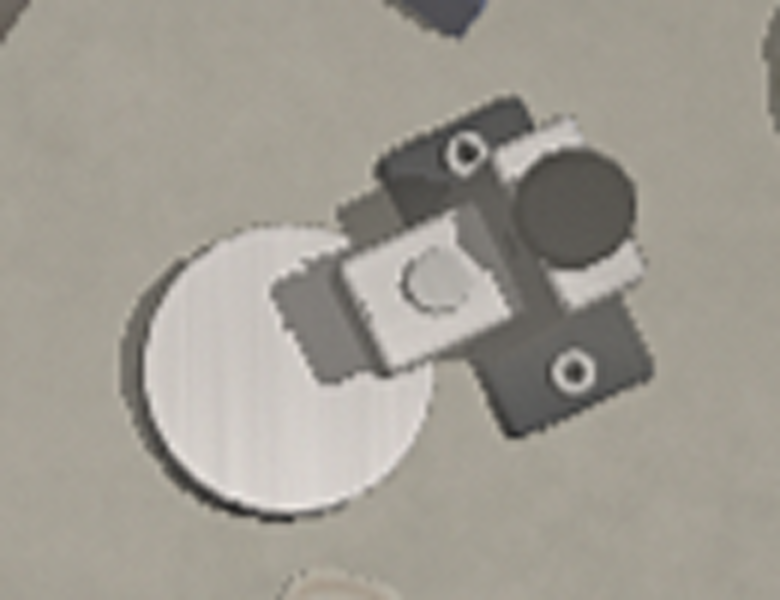

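```bash
python3 -c "
import cv2;b=cv2.imread('pics/b.png');print(b.shape)"
```

```text
(600, 800, 3)
```

View pics/b.png

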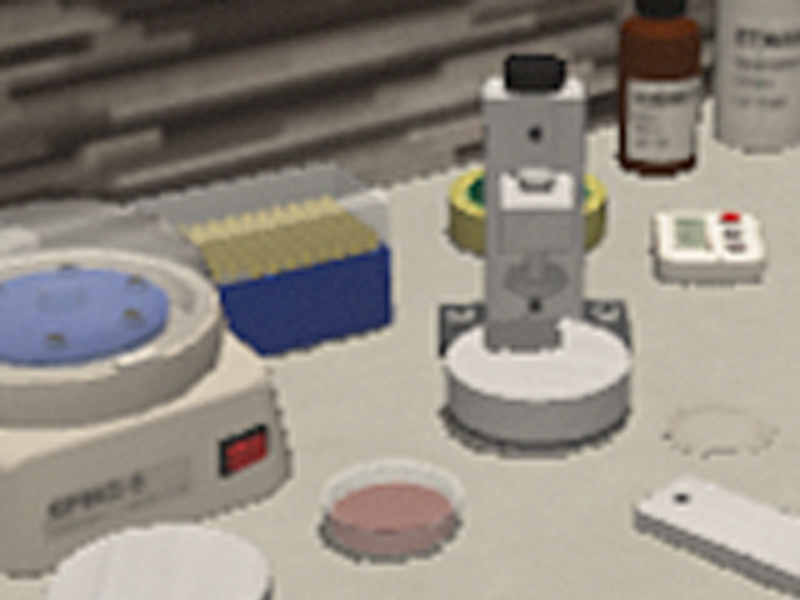

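The crops show the riser top circle centred near crop (289,368), radius about 145, and the arm's end edge from (340,262) to (387,377). In the side crop the riser's front wall runs from row 405 to about 443 at column 540.

```bash
python3 - <<'E'
from h import *
c=np.load('pics/top0.png.npz');s=np.load('pics/side0.png.npz')
g=cv2.cvtColor(c['img'],cv2.COLOR_RGB2GRAY)
m=((g>182)*255).astype('uint8'); m=cv2.morphologyEx(m,cv2.MORPH_CLOSE,np.ones((3,3)))
for k in cv2.findContours(m,cv2.RETR_EXTERNAL,cv2.CHAIN_APPROX_NONE)[0]:
    if cv2.contourArea(k)<300: continue
    (u,v),w,a=cv2.minAreaRect(k)
    if not(200<u<420 and 100<v<310):continue
    p=cast(c,cv2.boxPoints(((u,v),w,a)),.01)[:,:2]
    L=sorted([(np.linalg.norm(p[1]-p[0]),*(p[1]-p[0])),(np.linalg.norm(p[2]-p[1]),*(p[2]-p[1]))])
    print((round(u),round(v)),'ctr',p.mean(0).round(4),'size',L[1][0].round(4),L[0][0].round(4),'ang',round(np.degrees(np.arctan2(L[1][2],L[1][1])),1))
A=lambda q:(np.array(q)+.5)/6-.5+[350,120]
B=lambda q:(np.array(q)+.5)/5-.5+[200,105]
for h in(.02,.03):
    r=cast(c,A([[289,368],[144,368],[434,368],[289,223],[289,513]]),h)
    print('h',h,'ctr',r[0],'dia',np.linalg.norm(r[1]-r[2]),np.linalg.norm(r[3]-r[4]))
    t=cast(s,B([[540,405],[447,365],[631,365]]),h); b=cast(s,B([540,444]),0)
    print(' side front top',t[0],'bottom',b[0],'width',np.linalg.norm(t[1]-t[2]),'ctr',(t[1]+t[2])/2)
e=cast(c,A([[340,262],[387,377],[460,208],[520,315]]),.103)[:,:2]
print('arm end w',np.linalg.norm(e[0]-e[1]),'mid',(e[0]+e[1])/2)
ang=lambda d:np.degrees(np.arctan2(d[1],d[0]))
n=e[1]-e[0]
print(ang(e[2]-e[0]),ang(e[3]-e[1]),ang(np.array([-n[1],n[0]])))
bs=cast(c,A([[380,160],[515,97],[515,437],[653,375]]),.01)[:,:2];print(ang(bs[1]-bs[0]),ang(bs[3]-bs[2]))
hsv=cv2.cvtColor(c['img'],cv2.COLOR_RGB2HSV)
print('petri',cast(c,[331,174],.008),'box',cast(c,[431,278],.06))
E
```

```text
(353, 259) ctr [ 0.4235 -0.2691] size 0.1185 0.0386 ang -16.9
(296, 242) ctr [ 0.4562 -0.1618] size 0.1183 0.0388 ang -170.0
(239, 236) ctr [ 0.4698 -0.0519] size 0.1183 0.0388 ang -169.3
(403, 177) ctr [ 0.5779 -0.3637] size 0.113 0.0881 ang -45.7
(274, 146) ctr [ 0.6403 -0.121 ] size 0.0869 0.085 ang -91.1
h 0.02 ctr [ 0.56836733 -0.3535517   0.02      ] dia 0.08989335388839999 0.09081781108236832
 side front top [ 0.55356456 -0.32073261  0.02      ] bottom [ 0.55288257 -0.31907213  0.        ] width 0.08980330624661333 ctr [ 0.57012574 -0.35895076  0.02      ]
h 0.03 ctr [ 0.56726294 -0.35241899  0.03      ] dia 0.08892081482957552 0.089835270497397
 side front top [ 0.54624849 -0.30335898  0.03      ] bottom [ 0.55288257 -0.31907213  0.        ] width 0.08785156861493065 ctr [ 0.56244974 -0.34074651  0.03      ]
arm end w 0.035310590639287376 mid [ 0.57274499 -0.3654422 ]
-66.4535896557498 -65.67086903710124 -69.2236945831038
-65.66940348854995 -66.4577865630799
petri [[ 0.58477655 -0.2286735   0.008     ]] box [[ 0.39132173 -0.40376247  0.06      ]]
```

{"api": "play_rows", "payload": {"moves": [[0,0,0.1,60,-60,0,0.42],[0,0,0.2,100,-110,0,0.42],[0,0,0.3,140,-160,0,0.42],[0,0,0.457,246,-303,-50,0.42],[0,0,0.457,246,-303,-50,0.42],[0,0,0.457,246,-303,-50,0.42],[0,0,0.457,260,-450,-80,0.42],[0,0,0.457,260,-450,-80,0.42],[0,0,0.457,270,-614,-155,0.42],[0,0,0.457,270,-614,-155,0.42],[0,0,0.457,270,-614,-155,0.42],[0,0,0.457,270,-614,-155,0.42],[0,0,0.457,270,-614,-155,0.42],[0,0,0.457,270,-614,-155,0.42]], "squeeze": 40}}

```text
time: 1.85
position: [0.4235, -0.0595, 0.1012]
tool_rot: [-0.0, -0.093, 0.996, 0.0]
force: [0.8, 1.2, 0.7]
grip_width: 0.0495
grip_force: 0.0
```

```bash
python3 - <<'E'
from h import *
c=shot('wrist','w1.png')
for z in [0]:
  p=[.4236,-.0607,.01]; print(proj(c,[p,[.4698,-.0519,.01]]), c['cam_to_world'][:3,3])
E
```

```text
[[313.27651188 212.80337515]
 [313.56880258 269.54450331]] [ 0.35116275 -0.07336478  0.2191175 ]
```

View pics/w1.png

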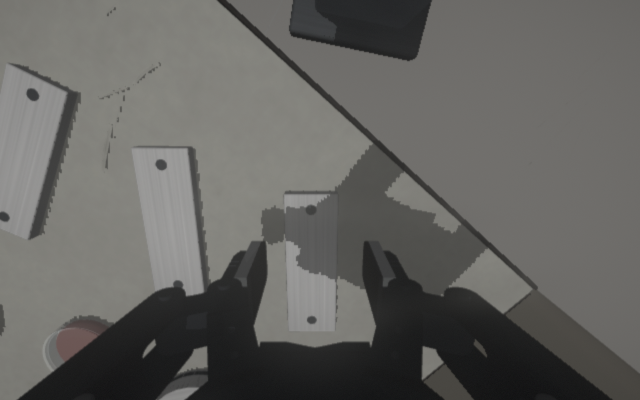

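The wrist view shows the plate between the pads and aligned. Its near end is at row 192 and its centre column is about 311.

{"api": "play_rows", "payload": {"moves": [[0,0,0,0,-1,-50,0.42],[0,0,0,0,-1,-66,0.42],[0,0,0,0,-1,-75,0.42],[0,0,0,0,-1,-75,0.42],[0,0,0,0,-1,-75,1],[0,0,0,0,-1,-75,1],[0,0,0,0,-1,-75,1],[0,0,0,0,-1,-75,1],[0,0,0,0,-1,-75,1]], "squeeze": 40}}

```text
time: 3.02
position: [0.425, -0.0611, 0.0274]
tool_rot: [0.001, -0.093, 0.996, -0.0]
force: [-0.3, 2.4, 5.8]
grip_width: 0.0389
grip_force: 40.8
```

{"api": "play_rows", "payload": {"moves": [[0,0,0,0,0,40,1],[0,0,-0.1,0,0,80,1],[0,0,-0.3,20,-40,80,1],[0,0,-0.5,40,-80,80,1],[0,0,-0.7,60,-120,80,1],[0,0,-0.9,87,-165,80,1],[0,0,-1.1,87,-165,80,1],[0,0,-1.25,87,-165,80,1],[0,0,-1.339,87,-165,80,1],[0,0,-1.339,87,-165,80,1],[0,0,-1.339,87,-165,80,1]]}}

```text
time: 4.4
position: [0.5106, -0.2259, 0.1062]
tool_rot: [-0.0, 0.544, 0.839, -0.0]
force: [0.5, 0.5, -0.7]
grip_width: 0.0383
grip_force: 40.7
```

```bash
python3 - <<'E'
from h import *
a=shot('top','t1.png')['img'];b=shot('side','s1.png')['img']
f=lambda i:cv2.resize(i,None,fx=3,fy=3,interpolation=cv2.INTER_CUBIC)
o=np.vstack([f(a[110:210,270:480]),f(b[110:210,210:420])]);cv2.imwrite('pics/ab1.png',o[:,:,::-1])
E
```

```text
(no output)
```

View pics/ab1.png

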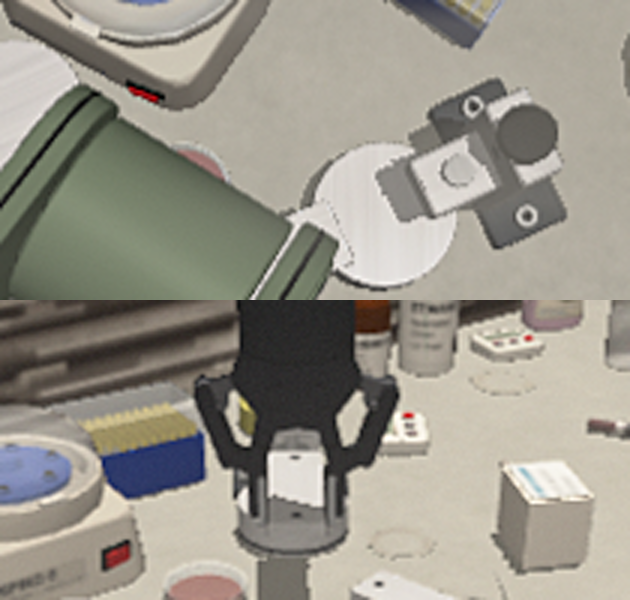

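The top crop shows the plate's front end from about (328,200) to (352,265). The side crop shows the plate level in the fingers and pointing at the stand.

```bash
python3 - <<'E'
from h import *
c=np.load('pics/top0.png.npz')
A=lambda q:(np.array(q)+.5)/3-.5+[270,110]
p=cast(c,A([[328,200],[352,265]]),.09);print(p,p.mean(0))
u=np.array([.407,-.914]);t=np.array([.5106,-.2259]);v=np.array([.914,.407])
d=p.mean(0)[:2]-t;print(d@u,d@v)
h=np.array([.582,-.386]);d=t-h;print(d@u,d@v)
E
```

```text
[[ 0.5690812  -0.31349082  0.09      ]
 [ 0.53128776 -0.32656989  0.09      ]] [ 0.55018448 -0.32003035  0.09      ]
0.10214602757928491 -0.0021308403026286038
-0.1753912 -9.889999999991384e-05
```

{"api": "play_rows", "payload": {"moves": [[0,0,0,1,0,-30,1],[0,0,0,1,0,-53,1],[0,0,0,1,0,-53,1],[0,0,0,7,-14,-53,1],[0,0,0,13,-27,-53,1],[0,0,0,20,-42,-53,1],[0,0,0,26,-55,-53,1],[0,0,0,32,-68,-53,1],[0,0,0,32,-68,-53,1],[0,0,0,32,-68,-56,1],[0,0,0,32,-68,-56,1]]}}

```text
time: 5.88
position: [0.5445, -0.2954, 0.0548]
tool_rot: [0.001, 0.545, 0.838, -0.0]
force: [-6.3, 6.3, 20.9]
grip_width: 0.0385
grip_force: 43.9
```

{"api": "play_rows", "payload": {"moves": [[0,0,0,0,0,3,1],[0,0,0,0,0,4,1],[0,0,0,0,0,4,1]]}}

```text
time: 6.25
position: [0.5443, -0.2954, 0.0554]
tool_rot: [0.002, 0.545, 0.838, -0.0]
force: [1.7, -0.7, 6.3]
grip_width: 0.0387
grip_force: 42.4
```

```bash
python3 - <<'E'
from h import *
a=shot('top','t2.png')['img'];b=shot('side','s2.png')['img']
f=lambda i:cv2.resize(i,None,fx=5,fy=5,interpolation=cv2.INTER_CUBIC)
o=np.vstack([f(a[140:200,350:460]),f(b[130:190,260:370])]);cv2.imwrite('pics/ab2.png',o[:,:,::-1])
print(robot.observe())
E
```

```text
{'time': 6.35, 'joints': array([-6.36827999e-01,  5.20414638e-01,  1.57331379e+00, -2.81481120e-04,
        1.04372334e+00, -1.05454387e+00]), 'dq': array([-0.00104719, -0.00070886,  0.00161887, -0.0018112 ,  0.00037616,
        0.00084083]), 'effort': array([-1.06656917e-01, -4.18696010e+01, -2.03841680e+01, -3.73639259e-02,
        6.05984163e-01,  2.44867679e-02]), 'position': array([ 0.54429014, -0.29544287,  0.05543062]), 'tool_rot': array([ 2.05933915e-03,  5.45066379e-01,  8.38390327e-01, -2.46311259e-04]), 'force': array([ 0.99258931, -1.00161565,  5.70388517]), 'torque': array([-0.20038431, -0.28704514, -0.0330979 ]), 'grip_force': 42.40660607814789, 'grip_width': 0.03831718325637713}
```

View pics/ab2.png

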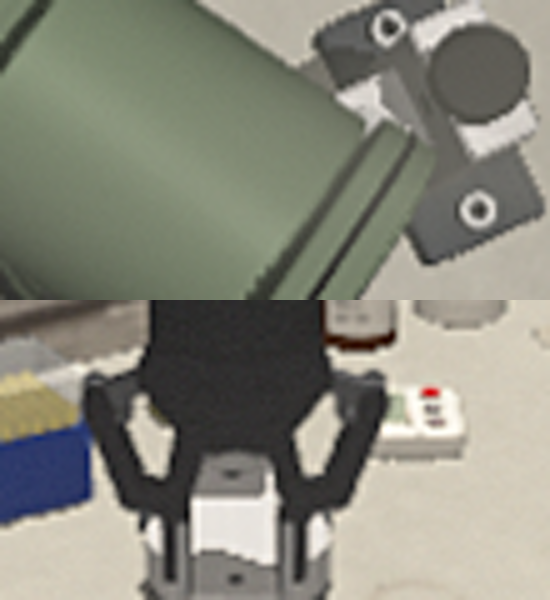

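{"api": "play_rows", "payload": {"moves": [[0,0,0,0,0,3,1],[0,0,0,0,0,5,1],[0,0,0,0,0,5,1],[0,0,0,0,0,5,1]]}}

```text
time: 6.85
position: [0.5423, -0.2936, 0.0586]
tool_rot: [-0.001, 0.545, 0.838, 0.0]
force: [0.3, -0.4, -1.2]
grip_width: 0.0386
grip_force: 41.8
```

```bash
python3 - <<'E'
from h import *
o=robot.observe();print(o['position'],o['force'],o['torque'],o['tool_rot'])
s=np.load('pics/side0.png.npz');g=cv2.cvtColor(s['img'],cv2.COLOR_RGB2GRAY)
for u in(296,308,320):print(u,[(r,int(g[r,u])) for r in range(172,200)])
for u in(222,232,242):print(u,[(r,int(g[r,u])) for r in range(208,246)])
E
```

```text
[ 0.54228203 -0.29357038  0.05861736] [ 0.34164892 -0.44111652 -1.15684951] [ 0.04942091  0.07395168 -0.02456036] [-7.78028060e-04  5.45014301e-01  8.38426386e-01  4.32223776e-05]
296 [(172, 176), (173, 176), (174, 191), (175, 216), (176, 211), (177, 208), (178, 208), (179, 211), (180, 210), (181, 215), (182, 205), (183, 161), (184, 115), (185, 123), (186, 121), (187, 127), (188, 123), (189, 126), (190, 127), (191, 103), (192, 72), (193, 99), (194, 99), (195, 136), (196, 196), (197, 189), (198, 188), (199, 185)]
308 [(172, 111), (173, 109), (174, 134), (175, 197), (176, 220), (177, 208), (178, 207), (179, 209), (180, 207), (181, 208), (182, 212), (183, 213), (184, 198), (185, 155), (186, 127), (187, 130), (188, 134), (189, 133), (190, 132), (191, 137), (192, 129), (193, 98), (194, 78), (195, 109), (196, 140), (197, 197), (198, 189), (199, 189)]
320 [(172, 216), (173, 208), (174, 205), (175, 207), (176, 211), (177, 212), (178, 211), (179, 207), (180, 209), (181, 215), (182, 185), (183, 114), (184, 120), (185, 124), (186, 119), (187, 121), (188, 121), (189, 127), (190, 110), (191, 67),
[... 772 characters left out ...]
04), (226, 202), (227, 203), (228, 202), (229, 202), (230, 203), (231, 205), (232, 205), (233, 175), (234, 123), (235, 130), (236, 129), (237, 135), (238, 117), (239, 56), (240, 86), (241, 113), (242, 134), (243, 191), (244, 185), (245, 185)]
242 [(208, 141), (209, 189), (210, 192), (211, 214), (212, 205), (213, 204), (214, 206), (215, 205), (216, 204), (217, 205), (218, 203), (219, 203), (220, 203), (221, 203), (222, 202), (223, 203), (224, 204), (225, 203), (226, 203), (227, 203), (228, 206), (229, 211), (230, 201), (231, 148), (232, 119), (233, 122), (234, 125), (235, 125), (236, 95), (237, 56), (238, 78), (239, 143), (240, 198), (241, 185), (242, 184), (243, 185), (244, 186), (245, 185)]
```

The contact height and the wall-pixel ratio (used against spare) both say the riser under the foot is the 30 mm one, so two plates are needed. The plate is now free, just above the riser, so I push on gently.

{"api": "play_rows", "payload": {"moves": [[0,0,0,2,-5,0,1],[0,0,0,4,-9,0,1],[0,0,0,5.3,-12,0,1],[0,0,0,5.7,-12.8,0,1],[0,0,0,6.1,-13.7,0,1],[0,0,0,6.1,-13.7,0,1]]}}

```text
time: 7.6
position: [0.549, -0.3077, 0.0593]
tool_rot: [0.0, 0.545, 0.838, -0.0]
force: [-1.0, -0.2, -1.4]
grip_width: 0.0389
grip_force: 41.8
```

{"api": "play_rows", "payload": {"moves": [[0,0,0,0.4,-0.9,0,1],[0,0,0,0.8,-1.8,0,1],[0,0,0,1.2,-2.7,0,1],[0,0,0,1.2,-2.7,0,1]]}}

```text
time: 8.1
position: [0.5493, -0.3088, 0.0585]
tool_rot: [-0.002, 0.545, 0.839, 0.001]
force: [-2.0, 5.3, -0.2]
grip_width: 0.0385
grip_force: 41.9
```

{"api": "play_rows", "payload": {"moves": [[0,0,0,-0.4,0.9,-1,1],[0,0,0,-0.4,0.9,-2,1],[0,0,0,-0.4,0.9,-2,1],[0,0,0,-0.4,0.9,-2,0.42],[0,0,0,-0.4,0.9,-2,0.42],[0,0,0,-0.4,0.9,-2,0.42],[0,0,0,-0.4,0.9,0,0.42],[0,0,0,-0.4,0.9,20,0.42],[0,0,0,-0.4,0.9,40,0.42],[0,0,0,-20,45,60,0.42],[0,0,0,-40,90,60,0.42],[0,0,0,-60,130,60,0.42],[0,0,0,-80,170,60,0.42],[0,0,0,-80,170,60,0.42],[0,0,0,-80,170,60,0.42]]}}

```text
time: 9.98
position: [0.4715, -0.1412, 0.1211]
tool_rot: [0.002, 0.545, 0.839, 0.0]
force: [-0.4, 1.4, 0.8]
grip_width: 0.0497
grip_force: 0.0
```

```bash
python3 - <<'E'
from h import *
a=shot('top','t3.png')['img'];b=shot('side','s3.png')['img']
f=lambda i:cv2.resize(i,None,fx=5,fy=5,interpolation=cv2.INTER_CUBIC)
o=np.vstack([f(a[140:200,350:460]),f(b[140:200,260:370])]);cv2.imwrite('pics/ab3.png',o[:,:,::-1])
E
```

```text
(no output)
```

View pics/ab3.png

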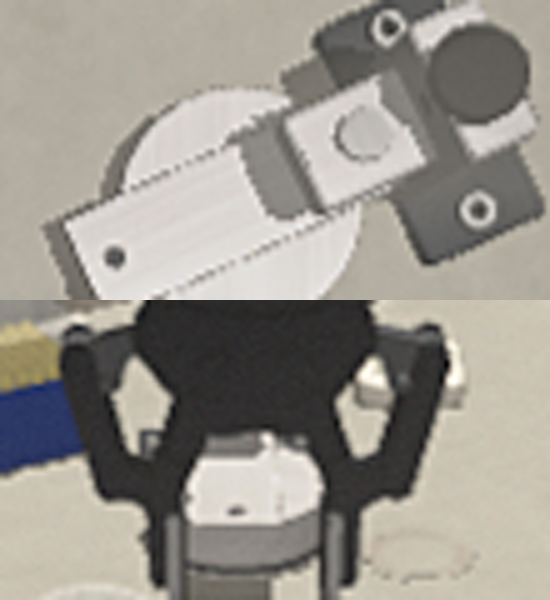

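Plate 1 lies flat on the riser in line with the arm, with its outer end corners at crop (68,218) and about (98,305). Next I fetch the middle plate.

{"api": "play_rows", "payload": {"moves": [[0,0,0.18,-10,-5,0,0.42],[0,0,0.36,-20,-10,0,0.42],[0,0,0.54,-30,-15,0,0.42],[0,0,0.72,-40,-20,0,0.42],[0,0,0.9,-50,-25,0,0.42],[0,0,1.08,-60,-29,-10,0.42],[0,0,1.26,-62,-29,-20,0.42],[0,0,1.326,-62,-29,-30,0.42],[0,0,1.326,-62,-29,-40,0.42],[0,0,1.326,-62,-29,-40,0.42]]}}

```text
time: 11.32
position: [0.4078, -0.1696, 0.0786]
tool_rot: [-0.001, -0.086, 0.996, 0.001]
force: [0.8, 0.0, 0.4]
grip_width: 0.0491
grip_force: 0.0
```

```bash
python3 - <<'E'
from h import *
c=np.load('pics/t3.png.npz')
p=cast(c,(np.array([[68,218],[98,305]])+.5)/5-.5+[350,140],.04)[:,:2].mean(0)-[.5815,-.3844]
print('outer end stand x,y',p@[.407,-.914],p@[.914,.407])
w=shot('wrist','w2.png');g=cv2.cvtColor(w['img'],cv2.COLOR_RGB2GRAY)
a=np.radians(10);ax=np.array([np.cos(a),np.sin(a)]);n=np.array([-ax[1],ax[0]]);q=np.array([.4562,-.1618])
P=[[*(q+s*ax*.06+t*n*.02),.01] for s,t in((-1,-1),(-1,1),(1,1),(1,-1))]
o=robot.observe();P+= [[*o['position'][:2],.01]]
i=w['img'].copy();uv=proj(w,P).round().astype(int);cv2.polylines(i,[uv[:4].reshape(-1,1,2)],True,(255,0,0));cv2.circle(i,tuple(map(int,uv[4])),4,(0,255,0))
cv2.imwrite('pics/w2o.png',i[:,:,::-1])
E
```

```text
outer end stand x,y -0.09728051315996386 0.005327826792666995
```

View pics/w2o.png

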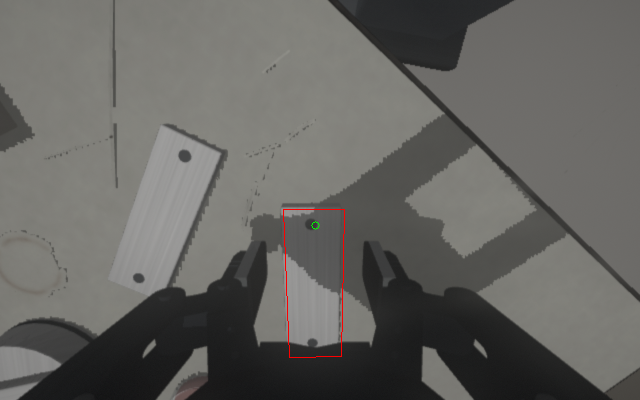

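Wrist view: plate 2 is between the pads at about (313,280), aligned with the predicted outline.

{"api": "play_rows", "payload": {"moves": [[0,0,0,2,0,-30,0.42],[0,0,0,2,0,-45,0.42],[0,0,0,2,0,-51,0.42],[0,0,0,2,0,-51,0.42],[0,0,0,2,0,-51,1],[0,0,0,2,0,-51,1],[0,0,0,2,0,-51,1],[0,0,0,2,0,-51,1],[0,0,0,2,0,-51,1]], "squeeze": 50}}

```text
time: 12.5
position: [0.411, -0.1699, 0.0292]
tool_rot: [0.001, -0.087, 0.996, -0.001]
force: [-0.9, 1.3, 5.6]
grip_width: 0.0381
grip_force: 50.8
```

```bash
python3 - <<'E'
from h import *
c=np.load('pics/t3.png.npz')
p=cast(c,(np.array([[70,217],[155,179],[235,142],[160,298],[245,255],[310,223]])+.5)/5-.5+[350,140],.04)[:,:2]-[.5815,-.3844]
print(np.c_[p@[.407,-.914],p@[.914,.407]].round(4))
e=np.array([.5727,-.3654])-[.5815,-.3844];print('arm end',e@[.407,-.914],e@[.914,.407])
E
```

```text
[[-0.0947  0.0222]
 [-0.0606  0.0218]
 [-0.0283  0.0219]
 [-0.0774 -0.0186]
 [-0.0427 -0.0173]
 [-0.0162 -0.0166]]
arm end -0.020947600000000028 -0.00031020000000002174
```

{"api": "play_rows", "payload": {"moves": [[0,0,0,0,0,40,1],[0,0,-0.1,0,0,80,1],[0,0,-0.28,20,0,80,1],[0,0,-0.46,40,-10,80,1],[0,0,-0.64,60,-20,80,1],[0,0,-0.82,80,-30,80,1],[0,0,-1.0,98,-47,80,1],[0,0,-1.18,98,-47,80,1],[0,0,-1.326,98,-47,80,1],[0,0,-1.326,98,-47,60,1],[0,0,-1.326,98,-47,50,1],[0,0,-1.326,98,-47,50,1],[0,0,-1.326,98,-47,50,1]]}}

```text
time: 14.12
position: [0.5084, -0.2165, 0.0786]
tool_rot: [0.0, 0.545, 0.838, 0.0]
force: [-0.9, 0.7, -0.9]
grip_width: 0.0381
grip_force: 50.5
```

{"api": "play_rows", "payload": {"moves": [[0,0,0,0,-1,-5,1],[0,0,0,0,-1,-7,1],[0,0,0,0,-1,-8,1],[0,0,0,0,-1,-8,1],[0,0,0,0,-1,-8,1]]}}

```text
time: 14.75
position: [0.5082, -0.2174, 0.0704]
tool_rot: [0.0, 0.545, 0.838, 0.0]
force: [-0.5, -0.3, -0.7]
grip_width: 0.0383
grip_force: 50.5
```

{"api": "play_rows", "payload": {"moves": [[0,0,0,6,-14,0,1],[0,0,0,12,-27,0,1],[0,0,0,18,-41,0,1],[0,0,0,24,-55,0,1],[0,0,0,24,-55,0,1],[0,0,0,24,-55,-1,1],[0,0,0,24,-55,-1,1]]}}

```text
time: 15.62
position: [0.532, -0.2721, 0.0693]
tool_rot: [-0.0, 0.545, 0.839, -0.0]
force: [0.1, -0.3, 0.5]
grip_width: 0.038
grip_force: 50.5
```

{"api": "play_rows", "payload": {"moves": [[0,0,0,2,-4.5,0,1],[0,0,0,4,-9,0,1],[0,0,0,6,-13.5,0,1],[0,0,0,8,-18,0,1],[0,0,0,8,-18,0,1]]}}

```text
time: 16.25
position: [0.5405, -0.2911, 0.0693]
tool_rot: [0.001, 0.545, 0.838, -0.0]
force: [-0.2, 2.2, 1.2]
grip_width: 0.0381
grip_force: 50.7
```

{"api": "play_rows", "payload": {"moves": [[0,0,0,2,-4,0,1],[0,0,0,4,-8,0,1],[0,0,0,6,-12,0,1],[0,0,0,7,-15,0,1],[0,0,0,7,-15,0,1]]}}

```text
time: 16.88
position: [0.5475, -0.3061, 0.0693]
tool_rot: [0.001, 0.545, 0.838, -0.0]
force: [-0.7, 1.2, 1.1]
grip_width: 0.0377
grip_force: 50.7
```

{"api": "play_rows", "payload": {"moves": [[0,0,0,0.4,-0.9,0,1],[0,0,0,0.8,-1.8,0,1],[0,0,0,1.2,-2.7,0,1],[0,0,0,1.6,-3.6,0,1],[0,0,0,1.6,-3.6,0,1]]}}

```text
time: 17.5
position: [0.5486, -0.3087, 0.0693]
tool_rot: [-0.0, 0.545, 0.838, 0.0]
force: [-2.7, 5.5, 3.9]
grip_width: 0.0378
grip_force: 51.0
```

{"api": "play_rows", "payload": {"moves": [[0,0,0,-0.4,0.9,0,1],[0,0,0,-0.4,0.9,0,1],[0,0,0,-0.4,0.9,0,0.42],[0,0,0,-0.4,0.9,0,0.42],[0,0,0,-0.4,0.9,0,0.42],[0,0,0,-0.4,0.9,0,0.42],[0,0,0,-0.4,0.9,20,0.42],[0,0,0,-0.4,0.9,50,0.42],[0,0,0,-20,45,60,0.42],[0,0,0,-40,90,60,0.42],[0,0,0,-60,130,60,0.42],[0,0,0,-100,200,60,0.42],[0,0,0,-100,200,60,0.42],[0,0,0,-130,260,60,0.42],[0,0,0,-130,260,60,0.42],[0,0,0,-130,260,60,0.42]]}}

```text
time: 19.5
position: [0.4201, -0.0495, 0.1305]
tool_rot: [0.002, 0.545, 0.839, 0.0]
force: [0.6, -0.4, 0.9]
grip_width: 0.0494
grip_force: 0.0
```

```bash
python3 - <<'E'
from h import *
a=shot('top','t4.png')['img'];b=shot('side','s4.png')['img']
f=lambda i:cv2.resize(i,None,fx=5,fy=5,interpolation=cv2.INTER_CUBIC)
o=np.vstack([f(a[145:205,350:460]),f(b[145:205,260:370])]);cv2.imwrite('pics/ab4.png',o[:,:,::-1])
E
```

```text
(no output)
```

View pics/ab4.png

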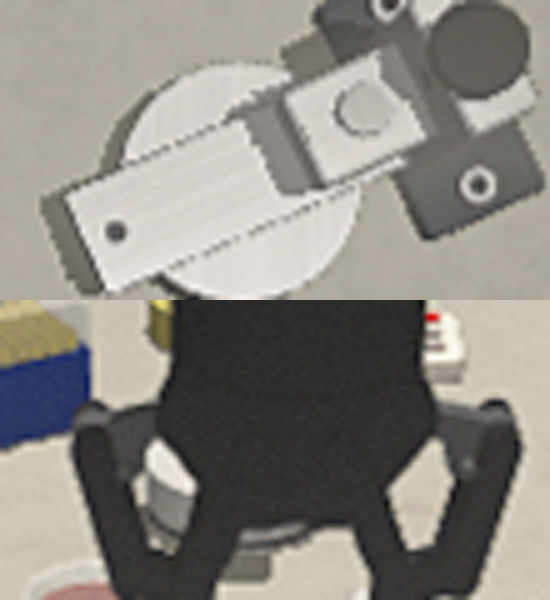

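The top plate is home under the foot and in line with the arm, with outer corners at crop (68,192) and (108,292).

```bash
python3 - <<'E'
from h import *
c=np.load('pics/t4.png.npz')
p=cast(c,(np.array([[68,192],[108,292],[235,122],[245,233]])+.5)/5-.5+[350,145],.05)[:,:2]-[.5815,-.3844]
q=np.c_[p@[.407,-.914],p@[.914,.407]];print(q.round(4))
e=q[:2].mean(0);ok=-.108<e[0]<-.088 and abs(e[1])<.008;print(e,ok)
if ok: print(robot.sign_off())
E
```

```text
[[-0.0962  0.0217]
 [-0.0984 -0.0174]
 [-0.0306  0.0194]
 [-0.0446 -0.0186]]
[-0.09729686  0.00215333] True
the job is handed in; nothing more can be done
None
```

I stacked two plates home under the foot, left the third untouched on the bench, and handed the job in at about 20 s; the riser was the 30 mm one, so the foot should be lifted about 2.5 mm, though I couldn't see the lift directly and no verdict came back.

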